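# Gauge the lock case's blind bore and fit the matching post

## Task

Nobody knows how deep the blind bore in the clamped lock case is: feel for its bottom with the plain rod from the small stand, pressing only lightly, and put the rod back upright in its stand. Then take from the wooden rack the one post whose thick shank is as long as the bore is deep and push it home against the bottom with a light press, so that the shank's shoulder is level with the top of the case; let go of it and leave it standing there. The other two posts stay in the rack, and the padlock and the loose lock cylinder stay where they are.

Things in the scene. Friction and masses are not known exactly. Their poses are not given: they have to be found in the camera images.
- lock_case: Aluminium lock case, 104 x 78 x 56 mm (x, y, z of its own frame), clamped to the bench between two low toe clamps at its x ends, brass bolt out of its -y side. Origin: centre of its underside; z up; turned about the vertical in any episode. Its top is flat but for screw heads 1.6 mm high at the corners and a flat brass keyhole ring.
- bore_mouth (a point): Centre of the mouth of the round blind bore in the top of the lock case, level with the top (56 mm above the bench), 24 mm from the case's middle towards its -x end; z up. The bore is upright, 15.2 mm in diameter, with a 1.5 mm chamfer. Its bottom is rigid and flat, either 22, 30 or 38 mm below the mouth: which one differs from episode to episode and no reading tells it.
- rod_centre (a point): Middle of the plain steel rod, 12 mm in diameter and 100 mm long with flat ends, about 60 g, standing upright in the stand with its top 75 mm above the stand's top. The point's x axis runs along the rod, upwards; the lower end is 50 mm below this point.
- stand_mouth (a point): Centre of the mouth of the hole in the rod's stand, a black block 56 x 56 x 30 mm on a 78 x 64 mm foot plate, fixed to the bench; z up. The hole is upright, 14 mm in diameter, 25 mm deep, with a 2.5 mm chamfer. With the rod standing in it the rod's middle is 25 mm above this point.
- post_rack: Light wooden rack, 44 x 150 x 16 mm, fixed to the bench; origin in the middle of its underside, long axis y. Three sockets 50 mm apart along y (one in the middle), 15.8 mm in diameter and 8 mm deep, hold the three posts upright in an order that changes.
- short_post_neck (a point): Middle of the thin neck of the short post, the grip: neck 10 mm in diameter and 34 mm long, of which this point is half-way up, 17 mm above the shoulder where the thick shank begins. Shank 14 mm in diameter, 22 mm long, foot chamfered 1.5 mm; steel, 60 g; z up along the post. The post stands upright in a rack socket.
- medium_post_neck (a point): Middle of the thin neck of the medium post, the grip: neck 10 mm in diameter and 34 mm long, of which this point is half-way up, 17 mm above the shoulder where the thick shank begins. Shank 14 mm in diameter, 30 mm long, foot chamfered 1.5 mm; steel, 60 g; z up along the post. The post stands upright in a rack socket.
- long_post_neck (a point): Middle of the thin neck of the long post, the grip: neck 10 mm in diameter and 34 mm long, of which this point is half-way up, 17 mm above the shoulder where the thick shank begins. Shank 14 mm in diameter, 38 mm long, foot chamfered 1.5 mm; steel, 60 g; z up along the post. The post stands upright in a rack socket.
- padlock: Brass padlock, 68 x 42 x 17 mm, lying loose on the bench; origin at the centre of its underside. Leave it alone.
- spare_cylinder: Brass lock cylinder, 35 mm across and 30 mm tall, standing loose on the bench; origin at the centre of its underside. Leave it alone.

How it is judged:
By the outcome, as a careful person would: the job done as asked, in the order asked, and still so for the second after the job is handed in, with the robot touching nothing.
It also fails if it takes over 72 s, if anything falls off the work surface, if the arm or the gripper's body presses on something with over 40 N, if the wrist force passes 120 N, or if a joint passes its speed limit or range.

## Robot

A 6-joint arm with a two-finger parallel gripper is mounted at the origin on a cart in front of the work surface, level with it; the furniture and walls round the work are solid. World frame = base frame: x ahead of the robot, y to its left, z up, the work surface at z = 0. Lengths are in mm, angles in rad, forces in N, time in s.
With the tool pointing down it reaches from about 350 to 975 mm from the base axis. Payload 7.1 kg.
Tool frame: the origin (TCP) lies midway between the tips of the shut fingers; the grasp point (between the pads) lies 19 mm behind it; z points along the fingers, y is the line along which they close (so a half turn about z gives the same grasp; the last joint's range is limited). The gripper opens to 88 mm and grips with 3 to 60 N. Pads are 20 mm wide; open, the fingers measure 115 mm over their backs; the gripper's body (75 mm by 178 mm) begins 61 mm behind the grasp point.
Start: joints at [1.255, 0.423, 1.63, -0, 1.089, -0.019], TCP at [182.757, 597.666, 189.075] pointing down, gripper open.
Joint ranges: [-3, 3], [-0.9, 2.11], [0.09, 2.58], [-1.31, 4.45], [0.11, 2.69], [-2.54, 2.54]. Speed limits (rad/s): [2.39, 2.39, 3.01, 3.14, 3.14, 3.14].

## Interface

Orientations are given as a rotation vector (axis times angle).
In Python, from workcell import ctrl gives the robot as it stands.
- The arm moves only by the shell command python3 -m inch 'ROWS' [OPENING]. ROWS is JSON, a list of rows, each an object with "xyz": the shift along the tool's x, y, z in mm, a list of three; "rot": the turn, a rotation vector about the tool's x, y, z in rad, a list of three. In form: [{"xyz": [dx, dy, dz], "rot": [ax, ay, az]}, ...]. A call has 1 to 12 rows; each row is the pose to reach, as a shift and turn from the pose commanded when the call began, along the tool's axes at that moment; what a row does not reach only later rows make up. A row lasts 1/12 s, in which the tool goes at most 41.7 mm and 7.16 degrees, less where a joint would pass 70% of its speed; a pose out of reach is approached as far as the arm can. A call with a gripper value outside its range is refused whole. OPENING is the closure in counts, from 0 (fully open) to 255 (shut), set as the call begins (- or left out, the last holds). The fingers move at their own pace and stop on an object; the grip force is fixed at half the most. Time passes only in rows, so rows that repeat a pose let the fingers close. It gives the time, the measured TCP pose, the force, the opening and the grip force at its end, in the units of the state.
- ctrl.get_obs(): the state, without advancing time (a new reading comes with each control period).
- ctrl.get_image(name): name is "scene" or "top"; returns the picture (384x512x3 uint8, red, green, blue); there is no depth.
- ctrl.camera_model(name): a dict with "fx", "fy", "cx", "cy" (pixels), "position" and "attitude" of the camera in the world. Camera axes: x right, y up, looking along -z (the intrinsics and any distortion apply to the point x, -y, -z); pixel columns grow to the right and rows downward; lengths in mm; the calibration is good to about 2 mm. A picture is of the moment at which its call begins. camera_model takes no time and is no camera call.
- ctrl.close_job(): hands the job in; it is judged then, once.
The state is a dict: "t": time; "qpos": joint angles; "qvel": joint speeds; "joint_torque": joint torques, N m; "ee_pos": TCP position; "orientation": TCP orientation; "ft_force": force on the tool from outside, world axes, zero at the start; "moment": the same for the moment, N m; "width": finger opening in mm; "grasp_force": force on a finger pad.
Only numpy, scipy, OpenCV 4.12 (cv2) and the standard library are available. Lean on these libraries where they do the work, as an engineer would, in place of code of your own. Each camera call takes 0.05 s, during which the arm holds its last target. There are 200 camera calls.

## Working session

There is one attempt and no reset: what is moved stays moved. The work goes in short steps, Python scripts to look and compute and a shell command to move; the robot and the scene stay as the last step left them, time stands still between calls to the robot, and variables do not carry over. Pictures are saved under pics/ and viewed, at most 10 in all, crops included, and the job is handed in when it is done.

```bash
mkdir -p pics
cat > h.py <<'E'
import numpy as np,cv2
from scipy.spatial.transform import Rotation as R
from workcell import ctrl
def shot(n,f,crop=None,k=1):
    im=ctrl.get_image(n)[:,:,::-1]
    cv2.imwrite('pics/full_'+f,im)
    sv(im,f,crop,k)
def sv(im,f,crop=None,k=1):
    if crop: a,b,c,d=crop; im=im[b:d,a:c]
    cv2.imwrite('pics/'+f,cv2.resize(im,None,fx=k,fy=k,interpolation=cv2.INTER_CUBIC))
E
python3 - <<'E'
from h import *
for n in('scene','top'): print(ctrl.camera_model(n)); shot(n,n+'0.png',None,1.5)
print(ctrl.get_obs())
E
```

```text
{'fx': 408.5316707372357, 'fy': 408.5316707372357, 'cx': 261.729449015491, 'cy': 194.27724298600802, 'position': array([  47.2424588 , -570.32672566,  796.34222747]), 'attitude': array([ 0.71775866, -0.22774818, -0.53795968])}
{'fx': 357.30582557518625, 'fy': 357.30582557518625, 'cx': 257.6751957885604, 'cy': 196.60842981817112, 'position': array([332.39442109,  -8.9669599 , 958.14476459]), 'attitude': array([ 0.09110158, -0.05450632, -1.59598506])}
{'t': 0.1, 'qpos': array([ 1.25499094e+00,  4.23764321e-01,  1.63054738e+00, -1.29755375e-05,
        1.08862127e+00, -1.89998642e-02]), 'qvel': array([ 7.04372837e-04, -1.36394879e-03, -2.09761126e-03,  9.13448938e-05,
       -9.29980904e-05, -7.57192050e-04]), 'joint_torque': array([ 4.10709135e-04, -5.45611346e+01, -2.74325699e+01,  6.45341096e-02,
        1.88403757e-02,  1.77096098e-05]), 'ee_pos': array([182.60991193, 597.18593251, 188.40554083]), 'orientation': array([-4.64470801e-01, -3.10685291e+00,  2.07880169e-03]), 'ft_force': array([0.0567681 , 0.37452424, 0.25451508]), 'moment': array([-0.02994209,  0.00451446, -0.03706784]), 'grasp_force': 0.0, 'width': 87.61020834600777}
```

View pics/scene0.png

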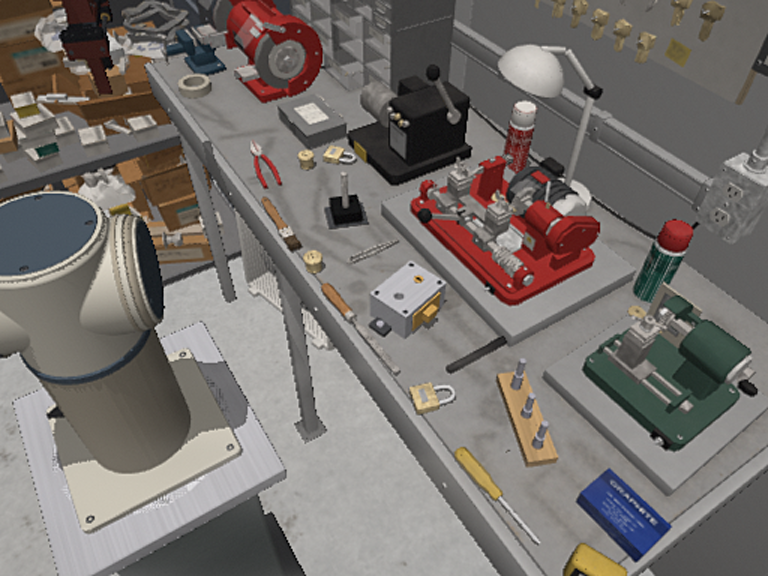

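View pics/top0.png

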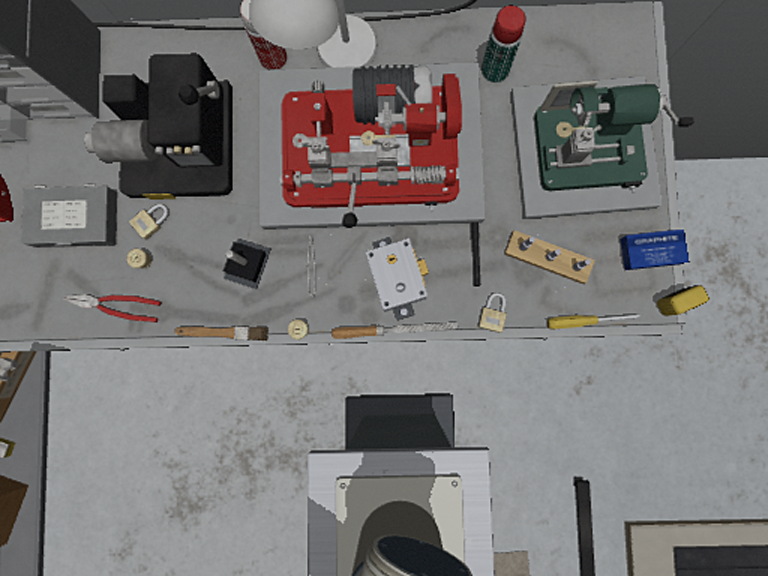

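The scene view has the stand at (345,210), the case at (408,297) and the rack at (527,415). In the top view they are at (245,262), (397,275) and (549,257). I need enlarged crops to measure from.

Run:
```python
from h import *
def tile(specs,out):
    T=[]
    for f,x,y,w,h,k in specs:
        im=cv2.imread(f'pics/full_{f}0.png')[y:y+h,x:x+w]
        im=cv2.resize(im,None,fx=k,fy=k,interpolation=cv2.INTER_CUBIC)
        for i in range(0,w,10):
            cv2.line(im,(i*k,0),(i*k,4 if i%50 else 10),(0,0,255),1)
        for j in range(0,h,10):
            cv2.line(im,(0,j*k),(4,j*k),(0,0,255),1)
        T.append(im)
    cv2.imwrite(out,np.vstack([np.hstack(T[:2]),np.hstack(T[2:])]))
# pixel = origin + crop/k
tile([('scene',240,170,66,50,6),('top',236,155,66,50,6),('scene',210,110,66,50,6),('top',140,150,66,50,6)],'pics/t1.png')
tile([('scene',324,234,56,80,7),('top',330,150,58,80,7)][:2]*1+[('scene',324,234,56,1,7),('top',330,150,58,1,7)],'pics/t2.png')
```

```text
(no output)
```

View pics/t1.png

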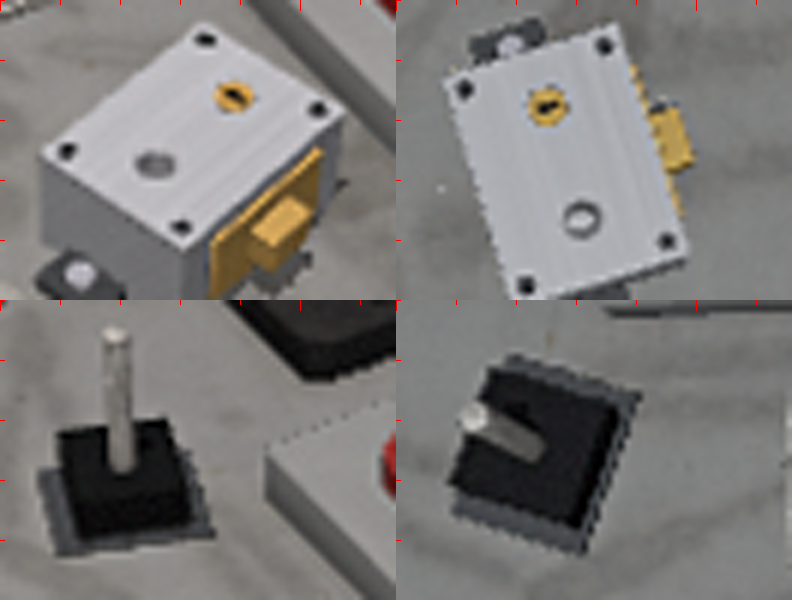

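View pics/t2.png

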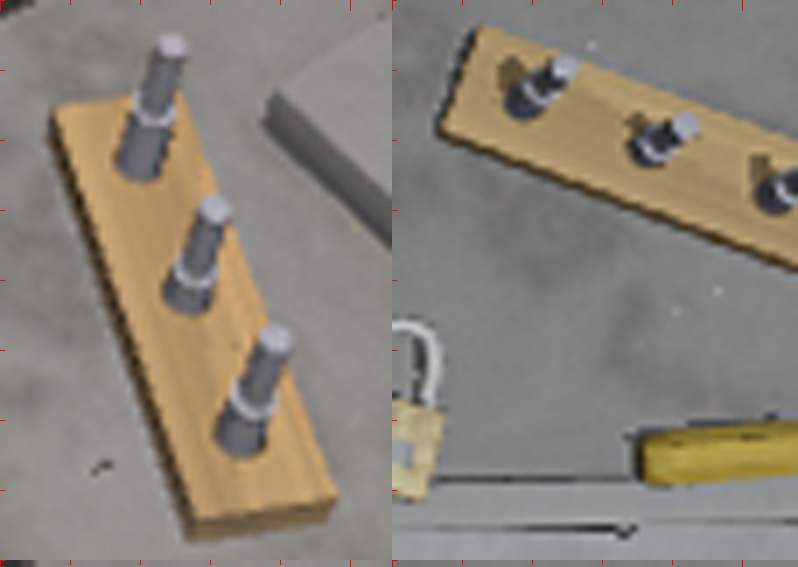

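Readings from the crops:
- **Case:** all corners, the screws and the bore are clear. In the scene crop the bore is at (155,165). The -x end faces the robot.
- **Rod:** its top is at (117,32) in the scene crop and (76,117) in the top crop.
- **Rack:** along the rack in the scene crop, from the top, the posts look long, short and medium.

Now I compute positions.

```bash
cat >> h.py <<'E'
def cam(n):
    m=ctrl.camera_model(n); return m,R.from_rotvec(m['attitude']).as_matrix(),np.array(m['position'])
def ray(n,uv):
    m,A,p=cam(n); return p,A@np.array([(uv[0]-m['cx'])/m['fx'],-(uv[1]-m['cy'])/m['fy'],-1.])
def onz(n,uv,z):
    p,d=ray(n,uv); return p+d*(z-p[2])/d[2]
def tri(a,b):
    p,d=ray('scene',a);q,e=ray('top',b)
    s=np.linalg.lstsq(np.c_[d,-e],q-p,rcond=None)[0]
    x,y=p+s[0]*d,q+s[1]*e; return (x+y)/2,np.linalg.norm(x-y)
E
python3 - <<'E'
from h import *
np.set_printoptions(precision=1,suppress=True)
C=lambda o,k:(lambda x,y:(o[0]+(x+.5)/k-.5,o[1]+(y+.5)/k-.5))
s=C((240,170),6);t=C((236,155),6)
P={'cornL':((40,152),None),'scr_nw':((67,151),(130,286)),'scr_far':((206,40),(69,90)),'scr_r':((318,110),(209,46)),'scr_near':((181,228),(271,241)),'bore':((155,165),(186,219)),'ring':((233,97),(152,107)),'cFar':((203,22),(47,75)),'cR':((347,110),(222,25)),'cNear':((185,250),(292,258))}
for k,(a,b) in P.items():
    print(k,onz('scene',s(*a),56)[:2],end=' ')
    if b: print(onz('top',t(*b),56)[:2],*tri(s(*a),t(*b)),end='')
    print()
s=C((210,110),6);t=C((140,150),6)
print('rod top',onz('scene',s(117,32),105),onz('top',t(76,117),105),*tri(s(117,32),t(76,117)))
print('rod base',onz('scene',s(122,168),30),onz('top',t(141,152),30),*tri(s(122,168),t(141,152)))
s=C((324,234),7);t=C((330,150),7)
for n,L,a,b in(('long',38,(172,44),(173,67)),('short',22,(215,206),(292,124)),('med',30,(274,338),None)):
    print(n,onz('scene',s(*a),42+L),end=' ')
    if b: print(onz('top',t(*b),42+L),*tri(s(*a),t(*b)),end='')
    print()
for n,L,a in(('long',38,(153,112)),('short',22,(195,274)),('med',30,(251,402))): print('shoulder',n,onz('scene',s(*a),8+L))
E
```

```text
cornL [392.2  13.7] 
scr_nw [401.9   8.4] [401.9  12.4] [403.1  12.   51.8] 1.8192696464219056
scr_far [486.2  31.9] [486.3  36.2] [488.   36.   51.4] 2.0143117881536723
scr_r [502.9 -27.1] [503.5 -23.9] [504.7 -24.2  52.4] 1.040269251735658
scr_near [418.6 -51. ] [419.4 -47.6] [420.2 -48.   52. ] 0.9362969057449221
bore [428.3 -17.1] [429.7 -12. ] [430.9 -12.3  49.9] 1.1798777029868674
ring [477.   -2.2] [478.    1.1] [478.9   1.   52.1] 0.7177861962439929
cFar [491.3  41.7] [493.1  45.5] [494.1  45.7  51.2] 0.24062624155161377
cR [513.3 -33.4] [512.4 -29.7] [514.3 -30.4  52.4] 2.533779562262587
cNear [413.6 -61.4] [411.9 -56.3] [414.1 -57.5  51.4] 3.9525592430951235
rod top [485.8 259.3 105. ] [486.  264.7 105. ] [487.9 265.7 100.1] 2.280490810256561
rod base [481.5 253.1  30. ] [483.1 259.9  30. ] [485.1 261.7  22.3] 1.6653654648326168
long [ 500.1 -234.8   80. ] [ 500.5 -231.2   80. ] [ 502.  -232.6   76. ] 1.473990758290222
short [ 481.3 -280.5   64. ] [ 481.6 -276.6   64. ] [ 483.  -278.4   59.7] 1.6924395869960942
med [ 461.  -326.8   72. ] 
shoulder long [ 498.8 -236.1   46. ]
shoulder short [ 479.5 -282.6   30. ]
shoulder med [ 459.9 -327.9   38. ]
```

```bash
cat > d.py <<'E'
import sys
from h import *
# d.py x y z [tool-y angle deg]: shift/turn in tool axes from the present pose
o=ctrl.get_obs();A=R.from_rotvec(o['orientation']).as_matrix()
y=A[:,1];a=np.degrees(np.arctan2(y[1],y[0]))
v=np.array(list(map(float,sys.argv[1:4])))
B=A
if len(sys.argv)>4:
    w=np.radians(float(sys.argv[4])); Y=np.array([np.cos(w),np.sin(w),0]);Z=np.array([0,0,-1.]);B=np.c_[np.cross(Y,Z),Y,Z]
print('yaw %.1f'%a,'t %.2f'%o['t'],'pos',o['ee_pos'].round(1),'F',o['ft_force'].round(1),'xyz',(A.T@(v-o['ee_pos'])).round(1),'rot',R.from_matrix(A.T@B).as_rotvec().round(3))
E
python3 d.py 486 262 160
```

```text
yaw 73.0 t 0.10 pos [182.6 597.2 188.4] F [0.1 0.4 0.3] xyz [-388.2 -231.8   28.7] rot [0. 0. 0.]
```

```bash
python3 -m inch '[{"xyz":[-388,-232,28.7],"rot":[0,0,0]},{"xyz":[-388,-232,28.7],"rot":[0,0,0]},{"xyz":[-388,-232,28.7],"rot":[0,0,0]},{"xyz":[-388,-232,28.7],"rot":[0,0,0]},{"xyz":[-388,-232,28.7],"rot":[0,0,0]},{"xyz":[-388,-232,28.7],"rot":[0,0,0]},{"xyz":[-388,-232,28.7],"rot":[0,0,0]},{"xyz":[-388,-232,28.7],"rot":[0,0,0]},{"xyz":[-388,-232,28.7],"rot":[0,0,0]},{"xyz":[-388,-232,28.7],"rot":[0,0,0]},{"xyz":[-388,-232,28.7],"rot":[0,0,0]},{"xyz":[-388,-232,28.7],"rot":[0,0,0]}]' 0; python3 d.py 486 262 160; python3 -m inch '[{"xyz":[0,0,0],"rot":[0,0,0]},{"xyz":[0,0,0],"rot":[0,0,0]}]'
python3 - <<'E'
from h import *
shot('scene','s1.png'); shot('top','p1.png')
a=cv2.imread('pics/full_s1.png')[70:170,190:290]; b=cv2.imread('pics/full_p1.png')[110:210,110:210]
cv2.imwrite('pics/v1.png',cv2.resize(np.hstack([a,b]),None,fx=4,fy=4,interpolation=cv2.INTER_CUBIC))
E
python3 d.py 486 262 66
```

```text
t: 1.1
ee_pos: [489.3, 258.0, 159.9]
orientation: [0.471, 3.105, -0.002]
ft_force: [-0.6, -0.8, 1.2]
width: 87.4
grasp_force: 0.0
yaw 72.7 t 1.10 pos [489.3 258.  159.9] F [-0.6 -0.8  1.2] xyz [ 4.4  2.8 -0.1] rot [0. 0. 0.]
t: 1.27
ee_pos: [485.5, 262.2, 160.1]
orientation: [-0.466, -3.106, 0.0]
ft_force: [-0.6, -0.1, -0.3]
width: 88.0
grasp_force: 0.0
yaw 73.1 t 1.37 pos [485.1 263.2 160.3] F [-0.2  0.1 -0.9] xyz [-1.3 -0.8 94.3] rot [0. 0. 0.]
```

View pics/v1.png

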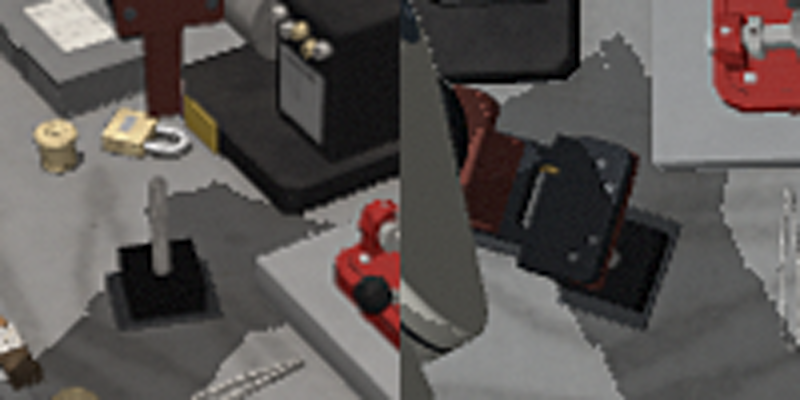

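The picture shows the -y finger's tip at scene pixel (230.4, 98.6), well above the rod. I'll check the camera's bias against the known TCP.

Run:
```python
from h import *
o=ctrl.get_obs();A=R.from_rotvec(o['orientation']).as_matrix();p=o['ee_pos']
m,C,c=cam('scene')
for w in(44,51,58):
    q=C.T@(p-A[:,1]*w-c); print(w,m['cx']-m['fx']*q[0]/q[2],m['cy']+m['fy']*q[1]/q[2])
print(onz('scene',(230.4,98.6),p[2])-(p-A[:,1]*51))
```

```text
44 230.9119311664319 106.82143676655704
51 231.50906255847505 108.35389387360154
58 232.1112831967603 109.89941184409605
[ 1.94508183e+01  3.98648240e+01 -9.10620569e-03]
```

```bash
python3 -m inch '[{"xyz":[-1,-1,30],"rot":[0,0,0]},{"xyz":[-1,-1,60],"rot":[0,0,0]},{"xyz":[-1,-1,80],"rot":[0,0,0]},{"xyz":[-1,-1,94],"rot":[0,0,0]},{"xyz":[-1,-1,94],"rot":[0,0,0]},{"xyz":[-1,-1,94],"rot":[0,0,0]}]' 0; python3 d.py 486 262 66;  python3 -m inch '[{"xyz":[0,0,0],"rot":[0,0,0]},{"xyz":[0,0,0],"rot":[0,0,0]},{"xyz":[0,0,0],"rot":[0,0,0]},{"xyz":[0,0,0],"rot":[0,0,0]},{"xyz":[0,0,0],"rot":[0,0,0]},{"xyz":[0,0,0],"rot":[0,0,0]},{"xyz":[0,0,0],"rot":[0,0,0]},{"xyz":[0,0,0],"rot":[0,0,0]},{"xyz":[0,0,0],"rot":[0,0,0]},{"xyz":[0,0,0],"rot":[0,0,0]}]' 255;python3 d.py 486 262 66
```

```text
t: 1.87
ee_pos: [485.5, 261.9, 66.0]
orientation: [-0.461, -3.106, 0.001]
ft_force: [0.2, 0.3, 0.5]
width: 88.0
grasp_force: 0.0
yaw 73.1 t 1.87 pos [485.5 261.9  66. ] F [0.2 0.3 0.5] xyz [-0.4  0.2  0. ] rot [0. 0. 0.]
t: 2.7
ee_pos: [486.6, 261.0, 66.3]
orientation: [-0.465, -3.107, 0.0]
ft_force: [0.5, -0.1, 0.3]
width: 24.8
grasp_force: 0.0
yaw 73.0 t 2.70 pos [486.6 261.   66.3] F [ 0.5 -0.1  0.3] xyz [0.9 0.7 0.3] rot [0. 0. 0.]
```

```bash
python3 -m inch '[{"xyz":[0,0,0],"rot":[0,0,0]},{"xyz":[0,0,0],"rot":[0,0,0]},{"xyz":[0,0,0],"rot":[0,0,0]},{"xyz":[0,0,0],"rot":[0,0,0]},{"xyz":[0,0,0],"rot":[0,0,0]}]';  python3 - <<'E'
from h import *
shot('scene','s2.png'); shot('top','p2.png')
a=cv2.imread('pics/full_s2.png')[90:170,190:270]; b=cv2.imread('pics/full_p2.png')[120:200,120:200]
cv2.imwrite('pics/v2.png',cv2.resize(np.hstack([a,b]),None,fx=5,fy=5,interpolation=cv2.INTER_CUBIC))
o=ctrl.get_obs();print(o['ft_force'],o['width'],o['grasp_force'],o['ee_pos'])
E
```

```text
t: 3.12
ee_pos: [486.6, 261.1, 66.3]
orientation: [-0.465, -3.107, 0.0]
ft_force: [-0.3, -0.3, 0.6]
width: 10.3
grasp_force: 30.0
[-0.63437338 -0.09127026 -0.07771996] 10.075914958361368 29.995421399362385 [486.59472821 261.10655349  66.36269975]
```

View pics/v2.png

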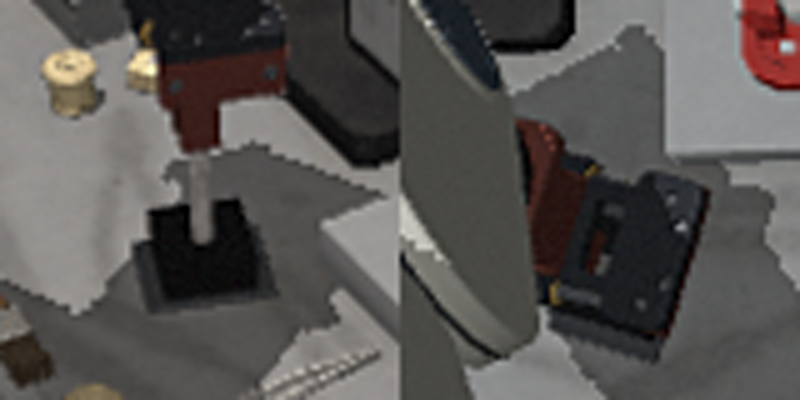

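The rod is held, with 30 N grip force and negligible lateral force. I'll lift it.

```bash
python3 -m inch '[{"xyz":[0,0,-15],"rot":[0,0,0]},{"xyz":[0,0,-40],"rot":[0,0,0]},{"xyz":[0,0,-75],"rot":[0,0,0]},{"xyz":[0,0,-80],"rot":[0,0,0]},{"xyz":[0,0,-80],"rot":[0,0,0]}]'; python3 d.py 429.8 -14.5 140
```

```text
t: 3.63
ee_pos: [488.3, 261.9, 148.8]
orientation: [0.464, 3.103, 0.005]
ft_force: [0.0, 0.3, -0.5]
width: 10.6
grasp_force: 30.0
yaw 73.0 t 3.63 pos [488.3 261.9 148.8] F [ 0.   0.3 -0.5] xyz [ -24.9 -281.5    7.9] rot [0. 0. 0.]
```

```bash
python3 -m inch '[{"xyz":[-3,-30,3],"rot":[0,0,0]},{"xyz":[-6,-65,6],"rot":[0,0,0]},{"xyz":[-10,-100,6],"rot":[0,0,0]},{"xyz":[-13,-140,6],"rot":[0,0,0]},{"xyz":[-17,-180,6],"rot":[0,0,0]},{"xyz":[-20,-215,6],"rot":[0,0,0]},{"xyz":[-24,-245,6],"rot":[0,0,0]},{"xyz":[-26,-268,6],"rot":[0,0,0]},{"xyz":[-26.5,-280,6],"rot":[0,0,0]},{"xyz":[-26.5,-280,6],"rot":[0,0,0]},{"xyz":[-26.5,-280,6],"rot":[0,0,0]},{"xyz":[-26.5,-280,6],"rot":[0,0,0]}]'; python3 d.py 429.8 -14.5 125
```

```text
t: 4.63
ee_pos: [429.8, -13.9, 139.8]
orientation: [-0.464, -3.106, -0.0]
ft_force: [0.4, -0.0, -0.7]
width: 10.2
grasp_force: 30.0
yaw 73.0 t 4.63 pos [429.8 -13.9 139.8] F [ 0.4 -0.  -0.7] xyz [-0.2 -0.5 14.8] rot [0. 0. 0.]
```

Next I lower the tip to about 4 mm above the case (TCP 121.5) and look.

```bash
python3 -m inch '[{"xyz":[0,-0.5,8],"rot":[0,0,0]},{"xyz":[0,-0.5,18.3],"rot":[0,0,0]},{"xyz":[0,-0.5,18.3],"rot":[0,0,0]},{"xyz":[0,-0.5,18.3],"rot":[0,0,0]}]'
python3 - <<'E'
from h import *
shot('scene','s3.png'); shot('top','p3.png')
a=cv2.imread('pics/full_s3.png')[160:225,235:305]; b=cv2.imread('pics/full_p3.png')[145:210,230:300]
cv2.imwrite('pics/v3.png',cv2.resize(np.hstack([a,b]),None,fx=5.7,fy=5.7,interpolation=cv2.INTER_CUBIC))
E
python3 d.py 429.8 -14.5 125
```

```text
t: 4.97
ee_pos: [429.3, -14.2, 121.3]
orientation: [-0.462, -3.105, 0.0]
ft_force: [0.5, 0.4, -0.8]
width: 10.7
grasp_force: 30.0
yaw 73.0 t 5.07 pos [430.  -14.5 122. ] F [ 0.6  0.5 -0.2] xyz [ 0.2 -0.1 -3. ] rot [0. 0. 0.]
```

View pics/v3.png

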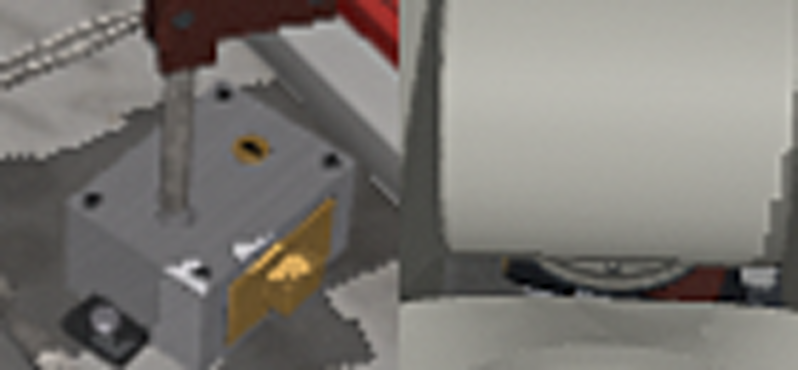

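The rod's tip sits centred over the bore mouth in the crop, at (174,212). I'll lower it gently.

```bash
python3 -m inch '[{"xyz":[0,0,3],"rot":[0,0,0]},{"xyz":[0,0,6],"rot":[0,0,0]},{"xyz":[0,0,9],"rot":[0,0,0]},{"xyz":[0,0,9],"rot":[0,0,0]}]';python3 -m inch '[{"xyz":[0,0,3],"rot":[0,0,0]},{"xyz":[0,0,6],"rot":[0,0,0]},{"xyz":[0,0,9],"rot":[0,0,0]},{"xyz":[0,0,9],"rot":[0,0,0]}]'
```

```text
t: 5.4
ee_pos: [429.6, -14.9, 112.6]
orientation: [-0.464, -3.106, 0.0]
ft_force: [0.3, -0.9, -1.0]
width: 10.3
grasp_force: 30.0
t: 5.73
ee_pos: [429.5, -14.9, 103.5]
orientation: [-0.464, -3.106, 0.0]
ft_force: [-0.4, -0.3, 0.2]
width: 10.6
grasp_force: 30.0
```

```bash
python3 -m inch '[{"xyz":[0,0,3],"rot":[0,0,0]},{"xyz":[0,0,6],"rot":[0,0,0]},{"xyz":[0,0,6],"rot":[0,0,0]},{"xyz":[0,0,6],"rot":[0,0,0]}]';for i in 1 ; do python3 -m inch '[{"xyz":[0,0,1],"rot":[0,0,0]},{"xyz":[0,0,2],"rot":[0,0,0]},{"xyz":[0,0,2],"rot":[0,0,0]},{"xyz":[0,0,2],"rot":[0,0,0]}]'; done
```

```text
t: 6.07
ee_pos: [429.8, -14.9, 97.9]
orientation: [-0.465, -3.107, 0.0]
ft_force: [-0.4, -0.6, -0.8]
width: 10.2
grasp_force: 30.0
t: 6.4
ee_pos: [429.9, -14.9, 96.1]
orientation: [-0.464, -3.107, 0.0]
ft_force: [0.4, -0.1, -2.1]
width: 10.4
grasp_force: 30.0
```

```bash
python3 -m inch '[{"xyz":[0,0,0.7],"rot":[0,0,0]},{"xyz":[0,0,0.7],"rot":[0,0,0]},{"xyz":[0,0,0.7],"rot":[0,0,0]}]'; python3 -m inch '[{"xyz":[0,0,0.7],"rot":[0,0,0]},{"xyz":[0,0,0.7],"rot":[0,0,0]},{"xyz":[0,0,0.7],"rot":[0,0,0]}]'
```

```text
t: 6.65
ee_pos: [429.9, -14.9, 95.4]
orientation: [-0.465, -3.107, 0.0]
ft_force: [-0.0, -0.6, -0.6]
width: 11.0
grasp_force: 30.0
t: 6.9
ee_pos: [429.9, -14.9, 94.6]
orientation: [-0.465, -3.107, -0.0]
ft_force: [-0.3, 0.7, -0.0]
width: 10.7
grasp_force: 30.0
```

```bash
python3 -m inch '[{"xyz":[0,0,0.7],"rot":[0,0,0]},{"xyz":[0,0,0.7],"rot":[0,0,0]},{"xyz":[0,0,0.7],"rot":[0,0,0]}]'
```

```text
t: 7.15
ee_pos: [429.9, -14.9, 93.9]
orientation: [-0.464, -3.107, 0.0]
ft_force: [0.0, 0.3, -0.7]
width: 10.5
grasp_force: 30.0
```

The bore isn't 22 mm deep, so I continue towards 30.

```bash
python3 -m inch '[{"xyz":[0,0,1.5],"rot":[0,0,0]},{"xyz":[0,0,3],"rot":[0,0,0]},{"xyz":[0,0,4.5],"rot":[0,0,0]},{"xyz":[0,0,4.5],"rot":[0,0,0]}]'; python3 -m inch '[{"xyz":[0,0,0.7],"rot":[0,0,0]},{"xyz":[0,0,1.4],"rot":[0,0,0]},{"xyz":[0,0,1.4],"rot":[0,0,0]}]'
```

```text
t: 7.48
ee_pos: [429.6, -14.9, 89.1]
orientation: [-0.464, -3.106, 0.0]
ft_force: [0.3, -0.0, -0.5]
width: 10.3
grasp_force: 30.0
t: 7.73
ee_pos: [429.9, -14.9, 88.0]
orientation: [-0.464, -3.107, 0.0]
ft_force: [-0.2, -0.0, -1.4]
width: 10.3
grasp_force: 30.0
```

```bash
python3 -m inch '[{"xyz":[0,0,0.7],"rot":[0,0,0]},{"xyz":[0,0,0.7],"rot":[0,0,0]},{"xyz":[0,0,0.7],"rot":[0,0,0]}]'
```

```text
t: 7.98
ee_pos: [429.9, -14.9, 87.4]
orientation: [-0.464, -3.107, 0.0]
ft_force: [-0.1, 0.6, -0.6]
width: 10.6
grasp_force: 30.0
```

```bash
python3 -m inch '[{"xyz":[0,0,0.7],"rot":[0,0,0]},{"xyz":[0,0,0.7],"rot":[0,0,0]},{"xyz":[0,0,0.7],"rot":[0,0,0]}]'
```

```text
t: 8.23
ee_pos: [429.9, -14.9, 86.7]
orientation: [-0.464, -3.107, 0.0]
ft_force: [0.5, -1.0, 0.1]
width: 10.2
grasp_force: 30.0
```

```bash
python3 -m inch '[{"xyz":[0,0,0.7],"rot":[0,0,0]},{"xyz":[0,0,0.7],"rot":[0,0,0]},{"xyz":[0,0,0.7],"rot":[0,0,0]}]'
```

```text
t: 8.48
ee_pos: [429.9, -14.9, 85.9]
orientation: [-0.464, -3.107, 0.0]
ft_force: [0.1, -0.1, -1.4]
width: 10.3
grasp_force: 30.0
```

```bash
python3 -m inch '[{"xyz":[0,0,0.7],"rot":[0,0,0]},{"xyz":[0,0,0.7],"rot":[0,0,0]},{"xyz":[0,0,0.7],"rot":[0,0,0]}]'
```

```text
t: 8.73
ee_pos: [429.9, -14.9, 85.2]
orientation: [-0.465, -3.107, 0.0]
ft_force: [-0.7, 0.2, -0.2]
width: 10.0
grasp_force: 30.0
```

```bash
python3 -m inch '[{"xyz":[0,0,1.4],"rot":[0,0,0]},{"xyz":[0,0,2.8],"rot":[0,0,0]},{"xyz":[0,0,4],"rot":[0,0,0]},{"xyz":[0,0,4],"rot":[0,0,0]}]'; python3 -m inch '[{"xyz":[0,0,0.7],"rot":[0,0,0]},{"xyz":[0,0,0.7],"rot":[0,0,0]},{"xyz":[0,0,0.7],"rot":[0,0,0]}]'
```

```text
t: 9.07
ee_pos: [429.7, -14.9, 81.0]
orientation: [-0.464, -3.107, 0.0]
ft_force: [0.6, 0.4, 0.2]
width: 10.0
grasp_force: 30.0
t: 9.32
ee_pos: [429.9, -14.9, 80.5]
orientation: [-0.465, -3.107, 0.0]
ft_force: [0.1, 0.6, -0.7]
width: 10.3
grasp_force: 30.0
```

```bash
python3 -m inch '[{"xyz":[0,0,0.6],"rot":[0,0,0]},{"xyz":[0,0,0.6],"rot":[0,0,0]},{"xyz":[0,0,0.6],"rot":[0,0,0]}]'
```

```text
t: 9.57
ee_pos: [429.9, -14.9, 80.0]
orientation: [-0.465, -3.107, 0.0]
ft_force: [-0.8, -1.3, 0.2]
width: 10.9
grasp_force: 30.0
```

```bash
python3 -m inch '[{"xyz":[0,0,0.5],"rot":[0,0,0]},{"xyz":[0,0,0.5],"rot":[0,0,0]},{"xyz":[0,0,0.5],"rot":[0,0,0]}]'
```

```text
t: 9.82
ee_pos: [429.9, -14.9, 79.5]
orientation: [-0.465, -3.107, 0.0]
ft_force: [0.4, -0.0, -1.0]
width: 10.3
grasp_force: 30.0
```

```bash
python3 -m inch '[{"xyz":[0,0,0.5],"rot":[0,0,0]},{"xyz":[0,0,0.5],"rot":[0,0,0]},{"xyz":[0,0,0.5],"rot":[0,0,0]}]'
```

```text
t: 10.07
ee_pos: [430.2, -14.9, 79.2]
orientation: [0.464, 3.106, 0.0]
ft_force: [0.6, -0.8, 2.6]
width: 10.7
grasp_force: 30.0
```

```bash
python3 -m inch '[{"xyz":[0,0,0.5],"rot":[0,0,0]},{"xyz":[0,0,0.5],"rot":[0,0,0]},{"xyz":[0,0,0.5],"rot":[0,0,0]}]'
```

```text
t: 10.32
ee_pos: [430.9, -15.0, 79.1]
orientation: [0.464, 3.105, 0.0]
ft_force: [-0.0, 0.4, 7.6]
width: 10.2
grasp_force: 30.0
```

Contact came at TCP z 79.2 with a few newtons, so the tip is at z ≈ 18 and the bore is 38 mm deep. That calls for the long post. I'll return the rod first.

```bash
python3 -m inch '[{"xyz":[0,0,-10],"rot":[0,0,0]},{"xyz":[0,0,-35],"rot":[0,0,0]},{"xyz":[0,0,-60],"rot":[0,0,0]},{"xyz":[0,0,-62],"rot":[0,0,0]},{"xyz":[0,0,-62],"rot":[0,0,0]}]' && python3 -m inch '[{"xyz":[3,30,0],"rot":[0,0,0]},{"xyz":[6,65,0],"rot":[0,0,0]},{"xyz":[10,100,0],"rot":[0,0,0]},{"xyz":[13,140,0],"rot":[0,0,0]},{"xyz":[17,180,0],"rot":[0,0,0]},{"xyz":[20,215,0],"rot":[0,0,0]},{"xyz":[24,245,0],"rot":[0,0,0]},{"xyz":[26,268,0],"rot":[0,0,0]},{"xyz":[26.5,280.5,0],"rot":[0,0,0]},{"xyz":[26.5,280.5,0],"rot":[0,0,0]},{"xyz":[26.5,280.5,0],"rot":[0,0,0]},{"xyz":[26.5,280.5,0],"rot":[0,0,0]}]' ; python3 d.py 486.6 261.1 95
```

```text
t: 10.73
ee_pos: [430.9, -15.0, 141.4]
orientation: [0.464, 3.104, 0.0]
ft_force: [0.6, -0.1, -0.7]
width: 9.9
grasp_force: 30.0
t: 11.73
ee_pos: [485.8, 259.6, 139.6]
orientation: [-0.465, -3.105, 0.002]
ft_force: [-0.1, 0.4, -0.1]
width: 10.3
grasp_force: 30.0
yaw 73.0 t 11.73 pos [485.8 259.6 139.6] F [-0.1  0.4 -0.1] xyz [-0.4  1.8 44.6] rot [0. 0. 0.]
```

```bash
python3 -m inch '[{"xyz":[0,0,15],"rot":[0,0,0]},{"xyz":[0,0,35],"rot":[0,0,0]},{"xyz":[0,0,42],"rot":[0,0,0]},{"xyz":[0,0,42],"rot":[0,0,0]},{"xyz":[0,0,42],"rot":[0,0,0]}]' ; python3 d.py 486.6 261.1 91
```

```text
t: 12.15
ee_pos: [486.4, 260.1, 98.5]
orientation: [-0.466, -3.106, 0.001]
ft_force: [0.5, -0.0, -0.6]
width: 10.1
grasp_force: 30.0
yaw 72.9 t 12.15 pos [486.4 260.1  98.5] F [ 0.5 -0.  -0.6] xyz [0.1 1.  7.5] rot [0. 0. 0.]
```

```bash
python3 -m inch '[{"xyz":[0,0.7,3],"rot":[0,0,0]},{"xyz":[0,0.7,6],"rot":[0,0,0]},{"xyz":[0,0.7,9],"rot":[0,0,0]},{"xyz":[0,0.7,12],"rot":[0,0,0]},{"xyz":[0,0.7,12],"rot":[0,0,0]},{"xyz":[0,0.7,12],"rot":[0,0,0]}]' ; python3 d.py 486.6 261.1 66.4
```

```text
t: 12.65
ee_pos: [486.7, 261.8, 86.4]
orientation: [-0.464, -3.107, 0.0]
ft_force: [-0.7, 0.4, -0.7]
width: 10.5
grasp_force: 30.0
yaw 73.0 t 12.65 pos [486.7 261.8  86.4] F [-0.7  0.4 -0.7] xyz [-0.1 -0.6 20. ] rot [0. 0. 0.]
```

```bash
python3 -m inch '[{"xyz":[0,-0.5,4],"rot":[0,0,0]},{"xyz":[0,-0.5,8],"rot":[0,0,0]},{"xyz":[0,-0.5,12],"rot":[0,0,0]},{"xyz":[0,-0.5,16],"rot":[0,0,0]},{"xyz":[0,-0.5,19],"rot":[0,0,0]},{"xyz":[0,-0.5,19],"rot":[0,0,0]},{"xyz":[0,-0.5,19],"rot":[0,0,0]}]' ;python3 -m inch '[{"xyz":[0,0,0.7],"rot":[0,0,0]},{"xyz":[0,0,0.7],"rot":[0,0,0]},{"xyz":[0,0,0.7],"rot":[0,0,0]}]'
```

```text
t: 13.23
ee_pos: [486.5, 261.2, 67.2]
orientation: [-0.464, -3.107, 0.001]
ft_force: [0.3, 0.3, -0.9]
width: 10.4
grasp_force: 30.0
t: 13.48
ee_pos: [486.8, 261.3, 66.9]
orientation: [0.464, 3.107, 0.0]
ft_force: [0.2, 0.2, -0.2]
width: 10.4
grasp_force: 30.0
```

```bash
python3 -m inch '[{"xyz":[0,0,0.7],"rot":[0,0,0]},{"xyz":[0,0,0.7],"rot":[0,0,0]},{"xyz":[0,0,0.7],"rot":[0,0,0]}]'
```

```text
t: 13.73
ee_pos: [486.9, 261.4, 66.3]
orientation: [0.464, 3.107, 0.0]
ft_force: [0.2, -0.4, 1.4]
width: 10.2
grasp_force: 30.0
```

The rod is seated with light contact (1.4 N). I release it and rise.

```bash
python3 -m inch '[{"xyz":[0,0,0],"rot":[0,0,0]},{"xyz":[0,0,0],"rot":[0,0,0]},{"xyz":[0,0,0],"rot":[0,0,0]},{"xyz":[0,0,0],"rot":[0,0,0]},{"xyz":[0,0,0],"rot":[0,0,0]},{"xyz":[0,0,0],"rot":[0,0,0]},{"xyz":[0,0,0],"rot":[0,0,0]},{"xyz":[0,0,0],"rot":[0,0,0]}]' 0 && python3 -m inch '[{"xyz":[0,0,-15],"rot":[0,0,0]},{"xyz":[0,0,-50],"rot":[0,0,0]},{"xyz":[0,0,-90],"rot":[0,0,0]},{"xyz":[0,0,-114],"rot":[0,0,0]},{"xyz":[0,0,-114],"rot":[0,0,0]},{"xyz":[0,0,-114],"rot":[0,0,0]}]'; python3 d.py 500.3 -233 180 -23
```

```text
t: 14.4
ee_pos: [486.6, 261.3, 66.1]
orientation: [-0.465, -3.107, 0.0]
ft_force: [-0.7, -0.4, -0.0]
width: 59.9
grasp_force: 0.0
t: 14.9
ee_pos: [487.5, 261.7, 181.5]
orientation: [0.464, 3.104, 0.003]
ft_force: [-0.5, 0.5, -0.3]
width: 87.7
grasp_force: 0.0
yaw 73.0 t 14.90 pos [487.5 261.7 181.5] F [-0.5  0.5 -0.3] xyz [-156.9 -469.3    0.8] rot [ 0.004 -0.     1.675]
```

```bash
python3 -m inch '[{"xyz":[2.7,-254,0],"rot":[0,0,0.8]},{"xyz":[2.7,-254,0],"rot":[0,0,0.8]},{"xyz":[2.7,-254,0],"rot":[0,0,0.8]},{"xyz":[2.7,-254,0],"rot":[0,0,0.8]},{"xyz":[2.7,-254,0],"rot":[0,0,0.8]},{"xyz":[2.7,-254,0],"rot":[0,0,0.8]},{"xyz":[2.7,-254,0],"rot":[0,0,0.8]},{"xyz":[2.7,-254,0],"rot":[0,0,0.8]},{"xyz":[2.7,-254,0],"rot":[0,0,0.8]}]'; python3 d.py 500.3 -233 160 -23
```

```text
t: 15.65
ee_pos: [409.1, 18.9, 179.1]
orientation: [-1.637, -2.68, 0.001]
ft_force: [-0.3, 0.2, 0.2]
width: 87.9
grasp_force: 0.0
yaw 27.2 t 15.65 pos [409.1  18.9 179.1] F [-0.3  0.2  0.2] xyz [-265.8  -33.9   18.9] rot [-0.002 -0.     0.876]
```

```bash
python3 -m inch '[{"xyz":[-266,-34,19],"rot":[0,0,0.876]},{"xyz":[-266,-34,19],"rot":[0,0,0.876]},{"xyz":[-266,-34,19],"rot":[0,0,0.876]},{"xyz":[-266,-34,19],"rot":[0,0,0.876]},{"xyz":[-266,-34,19],"rot":[0,0,0.876]},{"xyz":[-266,-34,19],"rot":[0,0,0.876]},{"xyz":[-266,-34,19],"rot":[0,0,0.876]},{"xyz":[-266,-34,19],"rot":[0,0,0.876]},{"xyz":[-266,-34,19],"rot":[0,0,0.876]},{"xyz":[-266,-34,19],"rot":[0,0,0.876]},{"xyz":[-266,-34,19],"rot":[0,0,0.876]}]'; python3 d.py 500.3 -233 100 -23
python3 - <<'E'
from h import *
shot('scene','s4.png'); shot('top','p4.png')
a=cv2.imread('pics/full_s4.png'); 
r=cv2.resize(a[200:320,300:400],None,fx=5,fy=5,interpolation=cv2.INTER_CUBIC)
l=cv2.resize(a[100:200,205:255],None,fx=6,fy=6,interpolation=cv2.INTER_CUBIC)
cv2.imwrite('pics/v4.png',np.hstack([l,r]))
E
```

```text
t: 16.57
ee_pos: [500.7, -231.0, 160.7]
orientation: [-2.615, -1.738, 0.001]
ft_force: [-0.3, 0.2, 0.2]
width: 88.0
grasp_force: 0.0
yaw -22.8 t 16.57 pos [ 500.7 -231.   160.7] F [-0.3  0.2  0.2] xyz [-2.   0.4 60.7] rot [-0.001 -0.     0.004]
```

View pics/v4.png

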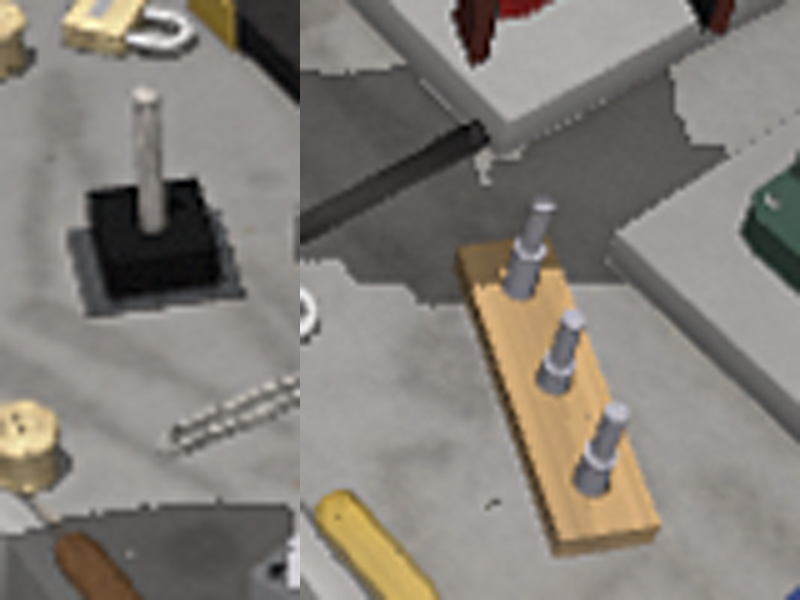

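The rod stands upright in its stand, and the post in the far socket is clearly the long one. I descend on its neck in two stages.

```bash
python3 -m inch '[{"xyz":[0,0,20],"rot":[0,0,0]},{"xyz":[0,0,50],"rot":[0,0,0]},{"xyz":[0,0,60],"rot":[0,0,0]},{"xyz":[0,0,60],"rot":[0,0,0]},{"xyz":[0,0,60],"rot":[0,0,0]}]'; python3 d.py 500.3 -233 53 -23
```

```text
t: 17.08
ee_pos: [500.8, -232.5, 101.2]
orientation: [-2.619, -1.734, 0.001]
ft_force: [-0.4, -0.2, -0.5]
width: 87.9
grasp_force: 0.0
yaw -23.0 t 17.08 pos [ 500.8 -232.5  101.2] F [-0.4 -0.2 -0.5] xyz [-0.7 -0.2 48.2] rot [-0.001 -0.     0.   ]
```

```bash
python3 -m inch '[{"xyz":[0,0,15],"rot":[0,0,0]},{"xyz":[0,0,35],"rot":[0,0,0]},{"xyz":[0,0,47],"rot":[0,0,0]},{"xyz":[0,0,47],"rot":[0,0,0]},{"xyz":[0,0,47],"rot":[0,0,0]}]'; python3 d.py 500.3 -233 53 -23;  python3 -m inch '[{"xyz":[0,0,0],"rot":[0,0,0]},{"xyz":[0,0,0],"rot":[0,0,0]},{"xyz":[0,0,0],"rot":[0,0,0]},{"xyz":[0,0,0],"rot":[0,0,0]},{"xyz":[0,0,0],"rot":[0,0,0]},{"xyz":[0,0,0],"rot":[0,0,0]},{"xyz":[0,0,0],"rot":[0,0,0]},{"xyz":[0,0,0],"rot":[0,0,0]},{"xyz":[0,0,0],"rot":[0,0,0]},{"xyz":[0,0,0],"rot":[0,0,0]},{"xyz":[0,0,0],"rot":[0,0,0]},{"xyz":[0,0,0],"rot":[0,0,0]}]' 255;python3 -m inch '[{"xyz":[0,0,0],"rot":[0,0,0]},{"xyz":[0,0,0],"rot":[0,0,0]},{"xyz":[0,0,0],"rot":[0,0,0]},{"xyz":[0,0,0],"rot":[0,0,0]}]'
```

```text
t: 17.5
ee_pos: [501.1, -233.0, 54.5]
orientation: [-2.62, -1.733, 0.0]
ft_force: [-0.6, -0.1, -0.1]
width: 87.5
grasp_force: 0.0
yaw -23.0 t 17.50 pos [ 501.1 -233.    54.5] F [-0.6 -0.1 -0.1] xyz [-0.3 -0.8  1.5] rot [-0. -0. -0.]
t: 18.5
ee_pos: [500.9, -233.0, 54.0]
orientation: [-2.62, -1.733, 0.0]
ft_force: [-0.3, -0.3, 0.3]
width: 11.7
grasp_force: 0.0
t: 18.83
ee_pos: [500.9, -233.0, 54.1]
orientation: [-2.62, -1.733, 0.0]
ft_force: [0.1, 0.9, 0.9]
width: 0.5
grasp_force: 0.0
```

The fingers shut to 0.5 mm with no grip force, so the grasp missed. I look before doing anything else.

Run:
```python
from h import *
shot('scene','s5.png'); shot('top','p5.png')
a=cv2.imread('pics/full_s5.png')[200:320,310:390];b=cv2.imread('pics/full_p5.png')[130:250,310:390]
cv2.imwrite('pics/v5.png',cv2.resize(np.hstack([a,b]),None,fx=5,fy=5,interpolation=cv2.INTER_CUBIC))
o=ctrl.get_obs();print(o['width'],o['grasp_force'],o['ft_force'],o['moment'])
```

```text
-0.04394577908031294 0.0 [0.26806687 0.12579892 0.6977656 ] [-0.07764944  0.13691878  0.00115344]
```

View pics/v5.png

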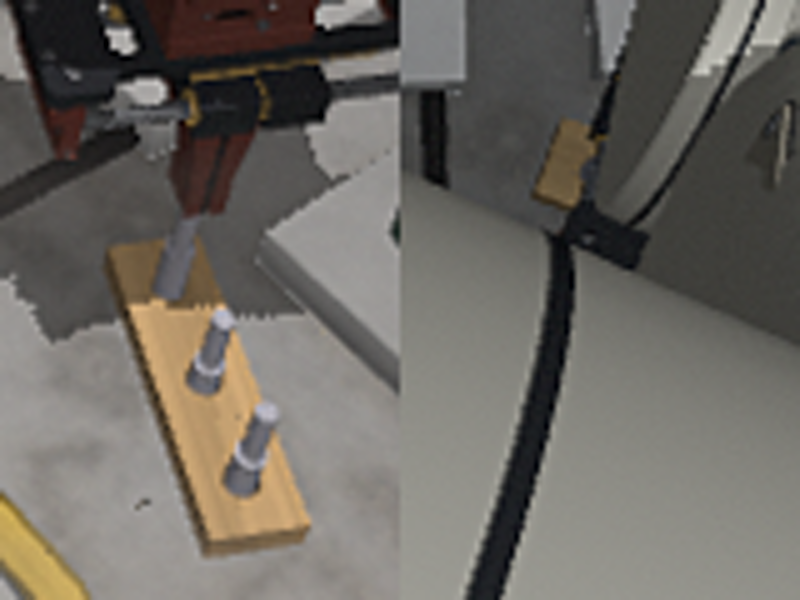

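Run:
```python
from h import *
o=ctrl.get_obs();p=o['ee_pos'];print(p, o['qpos'].round(3))
m,C,c=cam('scene')
def pr(x):
    q=C.T@(np.array(x)-c); return m['cx']-m['fx']*q[0]/q[2],m['cy']+m['fy']*q[1]/q[2]
print(pr(p)); 
for z in(16,46,54,80): print(z,pr([500.1,-234.8,z]))
```

```text
[ 500.94531419 -233.02243443   54.06971289] [-0.457  0.512  1.873  0.     0.756 -0.055]
(np.float64(345.8720630438453), np.float64(246.09209993089678))
16 (np.float64(343.2922527450234), np.float64(256.51167319973666))
46 (np.float64(345.4960113530586), np.float64(248.92201424892176))
54 (np.float64(346.1018323754027), np.float64(246.83559020589774))
80 (np.float64(348.1263402242259), np.float64(239.86326389947206))
```

The shut fingertips appear well above where the reported TCP says, roughly 28 mm, and the v1 and v2 pictures show the same. The shut fingers are therefore right above the post. I'll calibrate the height by feeling for the post's top, known to be at z = 80.

```bash
python3 -m inch '[{"xyz":[0,0,0.6],"rot":[0,0,0]},{"xyz":[0,0,0.6],"rot":[0,0,0]},{"xyz":[0,0,0.6],"rot":[0,0,0]}]' | head -4
```

```text
t: 19.18
ee_pos: [500.9, -233.0, 53.4]
orientation: [-2.62, -1.733, 0.0]
ft_force: [-0.4, -0.7, 0.4]
```

```bash
python3 -m inch '[{"xyz":[0,0,0.8],"rot":[0,0,0]},{"xyz":[0,0,0.8],"rot":[0,0,0]},{"xyz":[0,0,0.8],"rot":[0,0,0]}]' | head -4
```

```text
t: 19.43
ee_pos: [500.9, -233.0, 52.6]
orientation: [-2.62, -1.733, 0.0]
ft_force: [0.1, 0.2, 0.9]
```

```bash
python3 -m inch '[{"xyz":[0,0,0.8],"rot":[0,0,0]},{"xyz":[0,0,0.8],"rot":[0,0,0]},{"xyz":[0,0,0.8],"rot":[0,0,0]}]' | head -4
```

```text
t: 19.68
ee_pos: [500.9, -233.0, 51.8]
orientation: [-2.62, -1.733, 0.0]
ft_force: [0.1, 0.6, 0.3]
```

```bash
python3 -m inch '[{"xyz":[0,0,1],"rot":[0,0,0]},{"xyz":[0,0,1],"rot":[0,0,0]},{"xyz":[0,0,1],"rot":[0,0,0]}]' | head -4
```

```text
t: 19.93
ee_pos: [500.9, -233.0, 50.8]
orientation: [-2.62, -1.733, 0.0]
ft_force: [0.3, 0.3, 0.1]
```

```bash
python3 -m inch '[{"xyz":[0,0,1],"rot":[0,0,0]},{"xyz":[0,0,1],"rot":[0,0,0]},{"xyz":[0,0,1],"rot":[0,0,0]}]' | head -4
```

```text
t: 20.18
ee_pos: [500.9, -233.0, 49.8]
orientation: [-2.62, -1.733, 0.0]
ft_force: [0.5, 0.5, 0.1]
```

```bash
python3 -m inch '[{"xyz":[0,0,1],"rot":[0,0,0]},{"xyz":[0,0,1],"rot":[0,0,0]},{"xyz":[0,0,1],"rot":[0,0,0]}]' | head -4
```

```text
t: 20.43
ee_pos: [500.9, -233.0, 48.8]
orientation: [-2.62, -1.733, 0.0]
ft_force: [1.3, -0.1, -0.3]
```

Run:
```python
from h import *
im=ctrl.get_image('scene')[:,:,::-1]; cv2.imwrite('pics/full_s6.png',im)
for f in('s5','s6'):
    a=cv2.imread(f'pics/full_{f}.png').astype(int)
    print(f,'cols 338..366')
    for v in range(228,262):
        r=''
        for u in range(338,366):
            b,g,rd=a[v,u]; r+='R' if rd>1.6*g and rd>b*1.6 else 'w' if rd>1.25*b else '%x'%((b+g+rd)//48)
        print(v,r)
```

```text
s5 cols 338..366
228 5566656wRRwRRRRRwRRRRR455555
229 55556573RRwRRRRw1RRRRw555555
230 5565753wRwwwRRRw1wRRR4555555
231 467544wwwwwwwRwwwwRRw5555555
232 444445wwwwwwwRw2wRRR45555555
233 554454wwwwwwwww2wwRw55555555
234 555554wwwwwwww2wwww455555555
235 555554wwwwwwww2wwww555555555
236 5555553wwwwwww2www4555555555
237 5555554wwwwww22www4555555555
238 4445554wwwwww2wwww5555555555
239 4445555wwwwww2wwRw5555555555
240 44444454wwwww2RRR45555555555
241 44444444wwRRwwRRR55555555555
242 444444443www34www55555555555
243 5544444444455545555555555554
244 5554444456655555555555555445
245 5544444556655555555555555569
246 44444445666445555555555548a9
247 44444555665w5555555555555689
248 wwwww645665w5455555555546668
249 wwwww655666ww555555555445556
250 wwwww566566ww555555555445556
251 wwww4465665www55555544455555
252 wwww455666wwww55555544465455
253 wwww456666wwww55555555445545
254 www4556665wwwww5555554444554
255 www4556665wwwww5555554444455
256 www456666wwwwww5555555544445
257 www456665wwwwwww555555554444
258 www556664wwwwwww555555555544
259 wwww6665wwwwwwwww55555555554
260 wwwwwwwwwwwwwwwww555555
[... 477 characters left out ...]
5555555
241 4444445wwRwwwwwRw55555555555
242 44444443wRRR1wRRw55555555555
243 55444443RRRw2wRR455555555554
244 55544444www4554w555555555545
245 5544444555655555555555554569
246 44444445666455555555555548a9
247 44444555665w4455555555545689
248 wwwww555665ww555555555546668
249 wwwww655666ww555555555445556
250 wwww4565566ww555555555445555
251 wwww4465565www55555544455555
252 wwww455666wwww55555544465455
253 wwww456666wwww55555554445545
254 www4556665wwwww5555554444554
255 www4556664wwwww5555555444455
256 www456666wwwwww5555555544445
257 www556665wwwwwww555555554444
258 www556664wwwwwww555555555444
259 wwww5666wwwwwwwww55555555554
260 wwwwwwwwwwwwwwwww55554555554
261 wwwwwwwwwwwwwwwww75555555555
```

The colour map puts the shut tips about 25–32 mm above the reported TCP. I continue feeling downward.

```bash
python3 -m inch '[{"xyz":[0,0,1],"rot":[0,0,0]},{"xyz":[0,0,1],"rot":[0,0,0]},{"xyz":[0,0,1],"rot":[0,0,0]}]' | head -4
```

```text
t: 20.73
ee_pos: [500.9, -233.0, 47.8]
orientation: [-2.62, -1.733, 0.0]
ft_force: [0.7, -0.1, 0.5]
```

```bash
python3 -m inch '[{"xyz":[0,0,1],"rot":[0,0,0]},{"xyz":[0,0,1],"rot":[0,0,0]},{"xyz":[0,0,1],"rot":[0,0,0]}]' | head -4
```

```text
t: 20.98
ee_pos: [500.9, -233.0, 46.8]
orientation: [-2.62, -1.733, 0.0]
ft_force: [-0.2, -0.3, 0.5]
```

```bash
python3 -m inch '[{"xyz":[0,0,1],"rot":[0,0,0]},{"xyz":[0,0,1],"rot":[0,0,0]},{"xyz":[0,0,1],"rot":[0,0,0]}]' | head -4
```

```text
t: 21.23
ee_pos: [501.8, -233.4, 46.7]
orientation: [2.619, 1.732, 0.001]
ft_force: [0.4, 0.6, 4.9]
```

Contact at reading 46.8 corresponds to z = 80, so the true TCP height is the reading plus 33. I rise, open, and descend to reading 20, which puts the true tip at 53.

```bash
python3 -m inch '[{"xyz":[0,0,-15],"rot":[0,0,0]},{"xyz":[0,0,-30],"rot":[0,0,0]},{"xyz":[0,0,-30],"rot":[0,0,0]},{"xyz":[0,0,-30],"rot":[0,0,0]},{"xyz":[0,0,-30],"rot":[0,0,0]},{"xyz":[0,0,-30],"rot":[0,0,0]},{"xyz":[0,0,-30],"rot":[0,0,0]},{"xyz":[0,0,-30],"rot":[0,0,0]},{"xyz":[0,0,-30],"rot":[0,0,0]},{"xyz":[0,0,-30],"rot":[0,0,0]},{"xyz":[0,0,-30],"rot":[0,0,0]},{"xyz":[0,0,-30],"rot":[0,0,0]}]' 0; python3 d.py 500.9 -233 20 -23
```

```text
t: 22.23
ee_pos: [501.0, -233.0, 75.8]
orientation: [-2.62, -1.733, 0.0]
ft_force: [0.7, -0.7, 0.3]
width: 77.1
grasp_force: 0.0
yaw -23.0 t 22.23 pos [ 501.  -233.    75.8] F [ 0.7 -0.7  0.3] xyz [-0.  -0.1 55.8] rot [-0.  0. -0.]
```

```bash
python3 -m inch '[{"xyz":[0,0,0],"rot":[0,0,0]},{"xyz":[0,0,15],"rot":[0,0,0]},{"xyz":[0,0,30],"rot":[0,0,0]}]'; python3 -m inch '[{"xyz":[0,0,8],"rot":[0,0,0]},{"xyz":[0,0,16],"rot":[0,0,0]},{"xyz":[0,0,22],"rot":[0,0,0]},{"xyz":[0,0,25.8],"rot":[0,0,0]},{"xyz":[0,0,25.8],"rot":[0,0,0]},{"xyz":[0,0,25.8],"rot":[0,0,0]}]' && python3 -m inch '[{"xyz":[0,0,0],"rot":[0,0,0]},{"xyz":[0,0,0],"rot":[0,0,0]},{"xyz":[0,0,0],"rot":[0,0,0]},{"xyz":[0,0,0],"rot":[0,0,0]},{"xyz":[0,0,0],"rot":[0,0,0]},{"xyz":[0,0,0],"rot":[0,0,0]},{"xyz":[0,0,0],"rot":[0,0,0]},{"xyz":[0,0,0],"rot":[0,0,0]},{"xyz":[0,0,0],"rot":[0,0,0]},{"xyz":[0,0,0],"rot":[0,0,0]},{"xyz":[0,0,0],"rot":[0,0,0]},{"xyz":[0,0,0],"rot":[0,0,0]}]' 255;python3 -m inch '[{"xyz":[0,0,0],"rot":[0,0,0]},{"xyz":[0,0,0],"rot":[0,0,0]},{"xyz":[0,0,0],"rot":[0,0,0]},{"xyz":[0,0,0],"rot":[0,0,0]}]'
```

```text
t: 22.48
ee_pos: [501.9, -233.5, 46.4]
orientation: [2.618, 1.732, 0.002]
ft_force: [-0.6, 1.6, 0.4]
width: 87.8
grasp_force: 0.0
t: 22.98
ee_pos: [501.1, -233.1, 20.2]
orientation: [2.62, 1.733, 0.0]
ft_force: [-1.1, 0.5, -0.0]
width: 88.2
grasp_force: 0.0
t: 23.98
ee_pos: [501.0, -233.0, 20.1]
orientation: [2.62, 1.733, 0.0]
ft_force: [0.3, -0.5, 0.0]
width: 11.5
grasp_force: 0.0
t: 24.32
ee_pos: [501.1, -233.1, 20.1]
orientation: [2.62, 1.733, 0.0]
ft_force: [1.4, -0.0, -0.9]
width: 9.4
grasp_force: 30.0
```

The post is gripped at 30 N. I lift it and carry it to the bore.

```bash
python3 -m inch '[{"xyz":[0,0,-8],"rot":[0,0,0]},{"xyz":[0,0,-20],"rot":[0,0,0]},{"xyz":[0,0,-50],"rot":[0,0,0]},{"xyz":[0,0,-70],"rot":[0,0,0]},{"xyz":[0,0,-70],"rot":[0,0,0]},{"xyz":[0,0,-70],"rot":[0,0,0]}]'; python3 d.py 430.1 -14.5 90 -23
```

```text
t: 24.82
ee_pos: [501.7, -233.4, 91.9]
orientation: [2.618, 1.732, 0.002]
ft_force: [0.4, -0.3, 0.1]
width: 9.0
grasp_force: 30.0
yaw -23.0 t 24.82 pos [ 501.7 -233.4   91.9] F [ 0.4 -0.3  0.1] xyz [ 173.4 -151.5    1.5] rot [ 0.003  0.    -0.001]
```

```bash
python3 -m inch '[{"xyz":[20,-17,0],"rot":[0,0,0]},{"xyz":[45,-39,0],"rot":[0,0,0]},{"xyz":[72,-63,0],"rot":[0,0,0]},{"xyz":[100,-87,0],"rot":[0,0,0]},{"xyz":[128,-111,0],"rot":[0,0,0]},{"xyz":[152,-132,0],"rot":[0,0,0]},{"xyz":[168,-146,0],"rot":[0,0,0]},{"xyz":[173.5,-150.8,0],"rot":[0,0,0]},{"xyz":[173.5,-150.8,0],"rot":[0,0,0]},{"xyz":[173.5,-150.8,0],"rot":[0,0,0]},{"xyz":[173.5,-150.8,0],"rot":[0,0,0]}]'; python3 -m inch '[{"xyz":[0,0,10],"rot":[0,0,0]},{"xyz":[0,0,16],"rot":[0,0,0]},{"xyz":[0,0,16],"rot":[0,0,0]},{"xyz":[0,0,16],"rot":[0,0,0]}]'; python3 d.py 430.1 -14.5 68 -23
python3 - <<'E'
from h import *
shot('scene','s7.png',(230,150,330,230),7)
E
```

```text
t: 25.73
ee_pos: [430.6, -15.2, 90.0]
orientation: [2.621, 1.732, 0.0]
ft_force: [0.7, 0.3, -0.7]
width: 9.7
grasp_force: 30.0
t: 26.07
ee_pos: [429.9, -15.0, 73.7]
orientation: [-2.621, -1.731, 0.002]
ft_force: [-0.6, -0.6, -0.8]
width: 9.1
grasp_force: 30.0
yaw -23.1 t 26.07 pos [429.9 -15.   73.7] F [-0.6 -0.6 -0.8] xyz [0.5 0.  5.7] rot [-0.001  0.    -0.002]
```

View pics/s7.png

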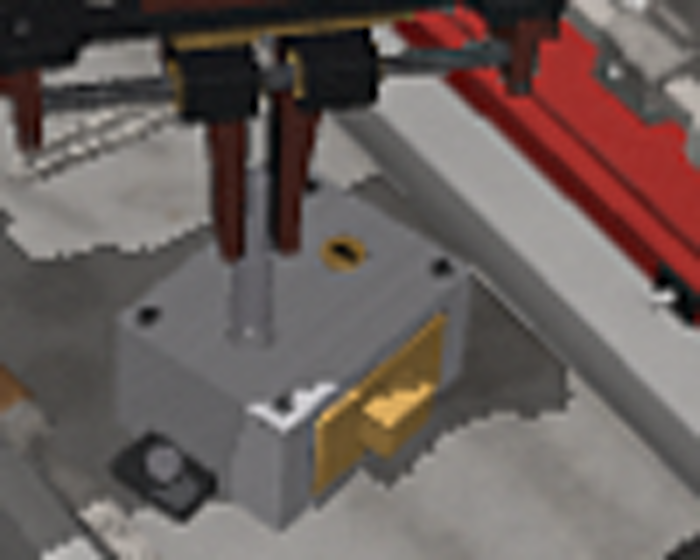

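The post hangs upright over the bore, with its foot near (250,335) in the crop. I lower it gently.

```bash
python3 -m inch '[{"xyz":[0.3,0,2],"rot":[0,0,0]},{"xyz":[0.3,0,4],"rot":[0,0,0]},{"xyz":[0.3,0,5],"rot":[0,0,0]},{"xyz":[0.3,0,5],"rot":[0,0,0]}]'; python3 -m inch '[{"xyz":[0,0,1],"rot":[0,0,0]},{"xyz":[0,0,2],"rot":[0,0,0]},{"xyz":[0,0,2],"rot":[0,0,0]}]'
```

```text
t: 26.45
ee_pos: [430.1, -14.1, 69.0]
orientation: [-2.62, -1.733, 0.0]
ft_force: [-0.6, -0.9, -1.2]
width: 8.9
grasp_force: 30.0
t: 26.7
ee_pos: [430.1, -14.0, 66.9]
orientation: [-2.62, -1.733, 0.0]
ft_force: [0.3, -0.1, -1.0]
width: 9.2
grasp_force: 30.0
```

```bash
python3 -m inch '[{"xyz":[0,0,1],"rot":[0,0,0]},{"xyz":[0,0,2],"rot":[0,0,0]},{"xyz":[0,0,2],"rot":[0,0,0]}]'
```

```text
t: 26.95
ee_pos: [430.4, -14.1, 65.0]
orientation: [2.62, 1.733, 0.0]
ft_force: [1.2, -0.3, -0.1]
width: 9.4
grasp_force: 30.0
```

```bash
python3 -m inch '[{"xyz":[0,0,1],"rot":[0,0,0]},{"xyz":[0,0,2],"rot":[0,0,0]},{"xyz":[0,0,3],"rot":[0,0,0]},{"xyz":[0,0,3],"rot":[0,0,0]}]'
```

```text
t: 27.28
ee_pos: [430.3, -14.1, 62.0]
orientation: [2.62, 1.733, 0.0]
ft_force: [1.1, -0.2, -1.0]
width: 9.3
grasp_force: 30.0
```

```bash
python3 -m inch '[{"xyz":[0,0,1],"rot":[0,0,0]},{"xyz":[0,0,2],"rot":[0,0,0]},{"xyz":[0,0,3],"rot":[0,0,0]},{"xyz":[0,0,3],"rot":[0,0,0]}]'
```

```text
t: 27.62
ee_pos: [430.3, -14.1, 58.9]
orientation: [2.62, 1.733, 0.0]
ft_force: [1.3, 0.3, -1.8]
width: 9.7
grasp_force: 30.0
```

It slides freely (foot at z 47). I go on down to just above the bottom.

```bash
python3 -m inch '[{"xyz":[-0.2,0.1,3],"rot":[0,0,0]},{"xyz":[-0.2,0.1,6],"rot":[0,0,0]},{"xyz":[-0.2,0.1,9],"rot":[0,0,0]},{"xyz":[-0.2,0.1,12],"rot":[0,0,0]},{"xyz":[-0.2,0.1,12],"rot":[0,0,0]}]'; python3 -m inch '[{"xyz":[0,0,3],"rot":[0,0,0]},{"xyz":[0,0,6],"rot":[0,0,0]},{"xyz":[0,0,9],"rot":[0,0,0]},{"xyz":[0,0,12],"rot":[0,0,0]},{"xyz":[0,0,14],"rot":[0,0,0]},{"xyz":[0,0,14],"rot":[0,0,0]},{"xyz":[0,0,14],"rot":[0,0,0]}]'
```

```text
t: 28.03
ee_pos: [430.3, -14.3, 46.5]
orientation: [-2.62, -1.733, 0.0]
ft_force: [2.7, -0.3, -1.9]
width: 9.2
grasp_force: 30.0
t: 28.62
ee_pos: [430.4, -14.3, 32.9]
orientation: [2.62, 1.733, 0.0]
ft_force: [2.8, 0.2, -1.7]
width: 9.5
grasp_force: 30.0
```

```bash
python3 -m inch '[{"xyz":[0,0.4,1],"rot":[0,0,0]},{"xyz":[0,0.4,2],"rot":[0,0,0]},{"xyz":[0,0.4,2],"rot":[0,0,0]},{"xyz":[0,0.4,2],"rot":[0,0,0]}]'
```

```text
t: 28.95
ee_pos: [430.5, -14.4, 31.0]
orientation: [-2.62, -1.733, 0.0]
ft_force: [2.5, 1.2, -1.3]
width: 9.6
grasp_force: 30.0
```

```bash
python3 -m inch '[{"xyz":[0,0,0.7],"rot":[0,0,0]},{"xyz":[0,0,0.7],"rot":[0,0,0]},{"xyz":[0,0,0.7],"rot":[0,0,0]}]'
```

```text
t: 29.2
ee_pos: [430.5, -14.5, 30.4]
orientation: [-2.62, -1.733, 0.0]
ft_force: [2.1, 0.4, -0.6]
width: 9.1
grasp_force: 30.0
```

```bash
python3 -m inch '[{"xyz":[0,0,0.6],"rot":[0,0,0]},{"xyz":[0,0,0.6],"rot":[0,0,0]},{"xyz":[0,0,0.6],"rot":[0,0,0]}]'
```

```text
t: 29.45
ee_pos: [430.6, -14.5, 29.9]
orientation: [2.62, 1.733, 0.0]
ft_force: [1.8, 0.4, 4.3]
width: 9.4
grasp_force: 30.0
```

Contact came at reading 29.9 against 30.1 predicted, so the foot is at the bottom. One more slight press, then release.

```bash
python3 -m inch '[{"xyz":[0,0,0.4],"rot":[0,0,0]},{"xyz":[0,0,0.4],"rot":[0,0,0]},{"xyz":[0,0,0.4],"rot":[0,0,0]}]'; python3 -m inch '[{"xyz":[0,0,0],"rot":[0,0,0]},{"xyz":[0,0,0],"rot":[0,0,0]},{"xyz":[0,0,0],"rot":[0,0,0]},{"xyz":[0,0,0],"rot":[0,0,0]},{"xyz":[0,0,0],"rot":[0,0,0]},{"xyz":[0,0,0],"rot":[0,0,0]},{"xyz":[0,0,0],"rot":[0,0,0]},{"xyz":[0,0,0],"rot":[0,0,0]}]' 0; python3 -m inch '[{"xyz":[0,0,-10],"rot":[0,0,0]},{"xyz":[0,0,-40],"rot":[0,0,0]},{"xyz":[0,0,-80],"rot":[0,0,0]},{"xyz":[0,0,-110],"rot":[0,0,0]},{"xyz":[0,0,-110],"rot":[0,0,0]},{"xyz":[0,0,-110],"rot":[0,0,0]}]'
```

```text
t: 29.7
ee_pos: [430.8, -14.5, 29.9]
orientation: [2.62, 1.733, 0.001]
ft_force: [0.2, 0.8, 10.2]
width: 9.0
grasp_force: 30.0
t: 30.37
ee_pos: [430.4, -14.4, 29.3]
orientation: [-2.62, -1.733, 0.0]
ft_force: [0.7, 0.1, 0.0]
width: 59.0
grasp_force: 0.0
t: 30.87
ee_pos: [432.0, -14.5, 141.5]
orientation: [2.618, 1.732, 0.006]
ft_force: [-0.3, 0.7, -1.0]
width: 88.0
grasp_force: 0.0
```

I've used all my views, so the final check is numeric: where the post stands, and whether the rod, cylinder and padlock areas have changed.

```bash
python3 -m inch '[{"xyz":[0,0,0],"rot":[0,0,0]},{"xyz":[0,0,0],"rot":[0,0,0]},{"xyz":[0,0,0],"rot":[0,0,0]}]' >/dev/null
python3 - <<'E'
from h import *
im=ctrl.get_image('scene')[:,:,::-1]; cv2.imwrite('pics/full_s8.png',im)
m,C,c=cam('scene')
for z in(56,90):
    q=C.T@(np.array([428.8,-16.5,z])-c); print(z,m['cx']-m['fx']*q[0]/q[2],m['cy']+m['fy']*q[1]/q[2])
g=cv2.cvtColor(im,cv2.COLOR_BGR2GRAY); print('cols 254..282')
for v in range(180,204): print(v,''.join('%x'%(x//16) for x in g[v,254:282]))
g0=cv2.cvtColor(cv2.imread('pics/full_scene0.png'),cv2.COLOR_BGR2GRAY)
for n,(x,y,w,h) in dict(rod=(222,112,16,30),cyl=(200,165,20,18),padlock=(272,252,32,22),shrt=(345,258,14,24),med=(352,276,16,26)).items():
    print(n,cv2.matchTemplate(g,g0[y:y+h,x:x+w],5)[y-3:y+4,x-3:x+4].argmax(),'(24=unmoved)',cv2.matchTemplate(g,g0[y:y+h,x:x+w],5)[y,x].round(3))
E
```

```text
56 265.4511270563591 196.84006188719215
90 265.7878436649305 187.26780868805136
cols 254..282
180 7888887854456766666666677767
181 8888544444677666666667777676
182 9954444566766766666667777666
183 4444555667666666666777676666
184 5555556676766666676777655566
185 5555567667666666677676630156
186 5556677666666667777766653125
187 5567767666666666766766666546
188 5667666666666667666666666776
189 6767666667556566776666666766
190 7666666666556567666666666666
191 6666666666556666666666666666
192 7766666676555566666666666666
193 6666666776555567666666666666
194 6666667676555566666666666667
195 7666676676555566666666666666
196 6667666765555456666666666666
197 6677667755555556666666666666
198 7676677765566656666666676666
199 7766776666666656666667766666
200 6677666666676676666676666686
201 66676666666666666666666677c8
202 666666676666666666666787cdc9
203 666666766666666666677ccccc75
rod 21 (24=unmoved) 0.223
cyl 24 (24=unmoved) 0.835
padlock 24 (24=unmoved) 0.999
shrt 24 (24=unmoved) 0.981
med 24 (24=unmoved) 0.999
```

The neck stands upright, spanning v 188–197 against a predicted 187–197. The padlock, the brass cylinder and the other two posts are unmoved. The rod patch matched poorly, most likely because the raised arm hides or shades it here. It was seen upright in v4 and the arm hasn't been near it since. I'm handing in.

```bash
python3 -c "
from workcell import ctrl
print(ctrl.close_job())"
```

```text
the job is handed in; nothing more can be done
None
```

The bore is 38 mm deep, so the long post now stands home in it, pressed in with about 10 N. The rod was back upright in its stand when last seen in a picture, and the job was handed in at about 31 s; no verdict came back.

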